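Hold a plaster casting in the corner of the sawing board with the push stick

TASK

Get the plaster casting on the sawing board ready for its saw cut: pull the wooden push stick up out of its steel socket and, touching the casting with the stick only, bring the casting flush against the fence and up against the stop block. Then set the stick's notched end on the casting's near top edge, between the stop block and the saw slot, and press the casting with one diagonal push of some 20 N, rather more forward into the fence than down onto the bed. Finish while still holding it like that, stick in the gripper; leave the pots, the cup and the other mould piece standing where they are.

Things in the scene. Friction and masses are not known exactly. Their poses are not given: they have to be found in the camera images.
- push_stick: pale wooden bar, red band near lower end: 24 mm wide (x), 14 mm thick (y), 190 long (z), 66 g. Origin: centre of lower end, z up the stick. Stands upright in the socket, lower end 8 mm above the bench, 2 mm play all round. A 110 degree V notch, 20 mm wide, 7 deep, is cut into the lower end, running along y through the thickness. Same after a half turn about z
- stick_notch (a point): bottom of the V notch of the push stick, on its axis, 7 mm above its lower end. With the stick gripped near its top, the notch gives roughly 1 mm for 25 N along the stick, but far more (about 1 mm per 1 to 2 N) sideways, in the stick's x direction
- socket: grey upright steel tube, inside 28 x 18 mm (x, y), outside 34 x 24, on a 64 x 56 x 5 mm foot plate fixed to the bench; rim 71 mm above the bench, inner floor 8 mm. Origin under its centre on the bench. Same yaw as the stick in it
- board: sawing board: plywood bed 240 (x) x 260 (y) x 18 mm, fixed; origin under its centre on the bench, x away from the robot towards the fence. Bed top is 18 mm above the bench. Friction with the casting 0.48 to 0.72, so some of the forward push is lost to the bed
- fence: wooden fence along the board's far edge, 260 mm long (y), 24 deep, 40 high above the bed, fixed. Origin: at bed height (z = 18 mm), middle of the working face, which looks to the robot; x points into the fence, y left along it. At y = 0 it is cut through by a 3 mm saw slot; a dark saw line continues over the bed
- stop_block: dark wooden block fixed on the bed against the fence, left of the slot, under a steel strap with brass thumb screw: 58 mm out from the fence, 34 mm along it, 39 high (strap and screw to 63, at the fence only). Axes as the fence. Origin: at bed height on its working face (the right-hand one), where that meets the fence's face; the block lies at +y
- casting: white plaster block, small round key on top: 68 (x) x 92 (y) x 42 mm high (key to 44), 0.24 to 0.38 kg, loose on the bed, short of the fence, right of the stop, a little askew. Origin: centre of underside; x towards the fence. Seated, it is 34 mm before the fence's face and 46 mm right of the stop's face
- pot_red: bystander: pigment pot with red lid, 55 mm across, 76 mm high, origin under its centre
- pot_black: bystander: pigment pot with black lid, 55 mm across, 52 mm high, origin under its centre
- cup: bystander: whitish measuring beaker, 81 mm across, 92 mm high, origin under its centre
- mould_piece: bystander: smaller white plaster mould piece on the bench right of the board, 52 x 72 x 34 mm, origin under its centre
Mind the look-alikes: they are no part of the job. What is shaped like the push_stick but blue or turquoise is not meant.

How it is judged:
On the way:
1. the push stick is held in the gripper, pulled clear of its socket (height (world z) of stick_notch above 0.085 m and contact force between the fingers and push_stick above 2 N), for 0.2 s.
At the end, for the whole second after the job is handed in: The held stick, its notch on the near top edge (10 mm) left of the saw slot by 8 mm and right of the stop, off the bed, presses the casting over 5 N; casting at rest, level, bearing on fence over 2 N and bed over 6 N (weight under 4), within 2.5 mm and 2 degrees of the fence, 3 mm of the stop (contact force between the fingers and push_stick above 2 N and contact force between push_stick and casting above 5 N and contact force between casting and fence above 2 N and contact force between casting and board above 6 N and contact force between push_stick and board below 0.5 N and x of casting in the frame of fence above -0.0365 m and angle between the x axis of casting and the x axis of fence, either way round below 0.035 rad and angle between casting's own z axis and vertical below 0.04 rad and y of casting in the frame of stop_block above -0.049 m and y of stick_notch in the frame of fence above 0.008 m and y of stick_notch in the frame of stop_block below 0 m and z of stick_notch in the frame of casting above 0.032 m and x of stick_notch in the frame of casting below -0.024 m and linear speed of casting below 0.01 m/s); the arm keeps its last pose, push and grip.
It fails at once if the gripper or arm touches the casting (contact force between any of the arm, the fingers and casting above 1 N).
It fails at once if a bystander (pot, cup or mould piece) is shifted by more than 20 mm (distance of any of pot_red, pot_black, cup, mould_piece from where it was at the start of the episode above 0.02 m).
It also fails if it takes over 58 s, if anything falls off the work surface, if the arm or the gripper's body presses on something with over 40 N, if the wrist force passes 120 N, or if a joint passes its speed limit or range.

ROBOT

A 6-joint arm with a two-finger parallel gripper is mounted at the origin on a cart in front of the work surface, level with it; the furniture and walls round the work are solid. World frame = base frame: x ahead of the robot, y to its left, z up, the work surface at z = 0. Lengths are in m, angles in rad, forces in N, time in s.
With the tool pointing down it reaches from about 0.25 to 0.725 m from the base axis. Payload 4 kg.
Tool frame: the origin (TCP) lies midway between the tips of the shut fingers; the grasp point (between the pads) lies 19 mm behind it; z points along the fingers, y is the line along which they close (so a half turn about z gives the same grasp; the last joint's range is limited). The gripper opens to 85 mm and grips with 20 to 120 N. Pads are 22 mm wide; open, the fingers measure 114 mm over their backs; the gripper's body (76 mm by 85 mm) begins 54 mm behind the grasp point. The pads swing forward as they close: fully open they stand 13 mm farther back than shut.
Start: joints at [-1.252, 0.241, 0.005, 1.335, 0, 1.571], TCP at [0.157, -0.475, 0.231] pointing down, gripper open.
Joint ranges: [-2.72, 2.72], [-1.05, 1.87], [-1.09, 1.28], [-1.99, 2.15], [-1.42, 1.44], [-3.14, 3.14]. Speed limits (rad/s): [2.79, 2.79, 3.14, 3.14, 3.14, 3.14].

INTERFACE

Orientations are given as a unit quaternion [x, y, z, w].
In Python, from workcell import get_obs, camera, job_done, silhouettes gives the robot as it stands. The module is installed in compiled form; this text tells all that it offers.
- The arm moves only by the tool drive_tool, never from a script. Its argument "increments" is a list of rows, each a list of 3 entries, a list of its own where there are three numbers: the shift along the world's x, y, z in mm, then the turn, a rotation vector about the world's x, y, z in degrees, then the opening, from 0 (shut) to 1 (fully open). A call has 1 to 8 rows; each row shifts and turns the commanded pose from where the row before left it; what a row does not reach is not made up. A row lasts 1/12 s, in which the tool goes at most 41.7 mm and 7.16 degrees, less where a joint would pass 70% of its speed; a pose out of reach is approached as far as the arm can. A call is refused whole if a number of a shift passes 41.7 or a number of a turn 7.16, either way. A call with a gripper value outside its range is refused whole. The fingers move at their own pace and stop on an object; the grip force is fixed at half the most. Time passes only in rows, so rows that do not move let the fingers close. It gives the time, the measured TCP pose, the force, the opening and the grip force at its end, in the units of the state.
- get_obs(): the state, without advancing time (a new reading comes with each control period).
- camera(name): name is "scene" or "top" or "wrist"; returns a dict with "image" (384x512x3 uint8, red, green, blue), "K" (3x3 intrinsics, pixels), "view" (4x4, takes a point from world to camera coordinates). Camera axes: x right, y down, z forward; pixel columns grow to the right and rows downward; lengths in m; the calibration is good to about 2 mm. A picture is of the moment at which its call begins. There is no depth.
- job_done(): hands the job in; it is judged then, once.
Trained networks look in a picture, given as the dict that the camera call returned (one of the last four; its "shot" number tells which), for a name from the list of things; names that differ only in an ending like _2 or _b are one class to them, and where a whole thing is asked for, a point or a joint stands for the part that bears it (a point fixed in the world has none). Each returns a list of dicts, best first, with "conf" (0 to 1); they miss things now and then, are a little off and sometimes report something else, mostly with a low value. They report only what shows in the picture. A call takes as long as a camera call. They do not tell look-alikes from the thing itself.
- silhouettes(query, picture): "region" (384x512 bool, what is visible of it) and "bbox" ([left, top, right, bottom] in pixels, round what is visible of it).
The state is a dict: "clock": time; "joint_pos": joint angles; "joint_vel": joint speeds; "tau": joint torques, N m; "eef_pos": TCP position; "tool_rot": TCP orientation; "ft_force": force on the tool from outside, world axes, zero at the start; "ft_torque": the same for the moment, N m; "grip_width": finger opening in m; "grasp_force": force on a finger pad.
Only numpy, scipy, OpenCV 4.12 (cv2) and the standard library are available. Lean on these libraries where they do the work, as an engineer would, in place of code of your own. Each camera call takes 0.05 s, during which the arm holds its last target. There are 200 camera calls.

## Working session

There is one attempt and no reset: what is moved stays moved. The work goes in short steps, Python scripts to look and compute and a tool call to move; the robot and the scene stay as the last step left them, time stands still between calls to the robot, and variables do not carry over. Pictures are saved under pics/ and viewed, at most 10 in all, crops included, and the job is handed in when it is done.

Besides the shell and the picture viewer there is one more tool, called after "Emit:" as name(argument=value, ...), one argument or row to a line, values as JSON. drive_tool: Moves the arm, as the interface text tells. Its arguments: {"type":"object","properties":{"increments":{"type":"array"}},"required":["increments"]}

```bash
mkdir -p pics
cat > h.py <<'E'
import numpy as np, cv2
from workcell import *
def ray(c,u,v):
    R=c['view'][:3,:3];t=c['view'][:3,3];o=-R.T@t
    d=R.T@np.linalg.inv(c['K'])@np.array([u,v,1.]);return o,d
def at(c,u,v,z):
    o,d=ray(c,u,v);return o+d*(z-o[2])/d[2]
def pix(c,p):
    q=c['K']@(c['view'][:3,:3]@np.array(p)+c['view'][:3,3]);return q[:2]/q[2]
def save(c,n,box=None,s=1):
    im=c['image'][:,:,::-1]
    if box: im=im[box[1]:box[3],box[0]:box[2]]
    cv2.imwrite('pics/'+n,cv2.resize(im,None,fx=s,fy=s,interpolation=cv2.INTER_CUBIC))
E
python3 - <<'E'
from h import *
np.set_printoptions(precision=4,suppress=True)
t=camera('top');s=camera('scene')
save(t,'top.png',None,1.5);save(s,'scene.png',None,1.5)
for n,c in(('top',t),('scene',s)):
    print(n,c['K'].tolist(),c['view'].tolist())
    for q in['push_stick','socket','board','fence','stop_block','casting','pot_red','pot_black','cup','mould_piece']:
        print(q,[(round(r['conf'],2),[int(x) for x in r['bbox']]) for r in silhouettes(q,c)][:3])
o=get_obs();print(o)
E
```

```text
top [[430.55264869559704, 0.0, 257.7131008150027], [0.0, 430.55264869559704, 197.62214185032937], [0.0, 0.0, 1.0]] [[0.0013469711824156468, -0.9999984585268308, -0.0011263270379426682, -0.061125167408669884], [-0.9827696233252236, -0.00111558354948559, -0.18483133647339783, 0.5227564896046305], [0.18482979504893687, 0.001355882482656958, -0.9827696110711104, 1.2250844163726873], [0.0, 0.0, 0.0, 1.0]]
push_stick [(0.71, [132, 174, 156, 191]), (0.69, [140, 203, 158, 215]), (0.64, [137, 241, 161, 250])]
socket [(0.78, [150, 206, 170, 230])]
board [(0.97, [236, 156, 326, 230]), (0.35, [150, 209, 171, 228])]
fence [(0.86, [243, 143, 326, 157])]
stop_block [(0.71, [257, 136, 270, 173]), (0.7, [150, 206, 169, 227]), (0.63, [281, 162, 314, 189])]
casting [(0.7, [282, 163, 316, 189])]
pot_red [(0.63, [183, 229, 203, 249])]
pot_black [(0.81, [178, 186, 198, 207]), (0.66, [283, 162, 318, 190])]
cup [(0.68, [368, 218, 399, 245]), (0.21, [351, 142, 376, 161])]
mould_piece [(0.84, [353, 140, 372, 160]), (0.34, [365, 216, 402, 246])]
scene [[457.18925138650496, 0.0, 251.06088748168654], [0.0, 457.1
[... 579 characters left out ...]
4])]
casting [(0.92, [247, 148, 278, 174])]
pot_red [(0.83, [245, 222, 266, 257]), (0.65, [215, 156, 245, 182])]
pot_black [(0.7, [209, 214, 225, 238])]
cup []
mould_piece [(0.48, [264, 129, 285, 144])]
{'clock': 1.1, 'joint_pos': array([-1.252 ,  0.2406,  0.005 ,  1.3352, -0.    ,  1.5708]), 'joint_vel': array([-0.0002,  0.    ,  0.0001, -0.0014,  0.0004,  0.0015]), 'tau': array([  0.0008, -37.2221,  25.2695,   0.0012,   0.0002,  -0.    ]), 'eef_pos': array([ 0.1567, -0.4748,  0.2313]), 'tool_rot': array([ 0.9873,  0.1587, -0.    , -0.    ]), 'ft_force': array([-0.3498, -0.8189,  0.8637]), 'ft_torque': array([ 0.0272, -0.0227, -0.0066]), 'grasp_force': 0.0, 'grip_width': 0.0851694530856117}
```

View pics/top.png

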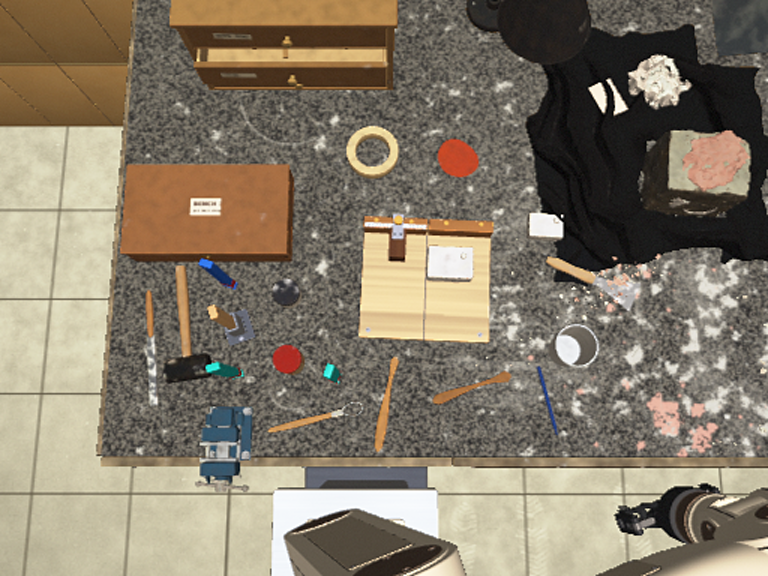

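View pics/scene.png

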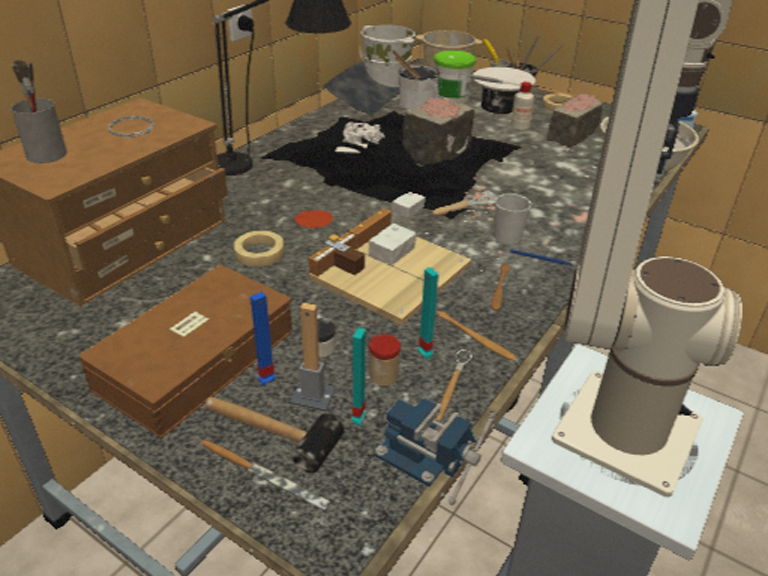

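Top view: board at (360–492, 218–340), casting at (450,262), dark stop at (398,240), wooden stick with socket at about (213–250, 305–345), with blue and teal look-alikes around it. The scene view confirms the wooden stick in its grey socket at (310,305–405).

Run:
```python
from h import *
np.set_printoptions(precision=4,suppress=True)
from scipy.spatial.transform import Rotation as R
t=camera('top');s=camera('scene');w=camera('wrist');o=get_obs()
def tri(a,b):
    A=[];B=[]
    for c,u in((t,a),(s,b)):
        oo,d=ray(c,*u);d/=np.linalg.norm(d);P=np.eye(3)-np.outer(d,d);A.append(P);B.append(P@oo)
    return np.linalg.solve(sum(A),sum(B))
print('stick top',tri((213/1.5,312/1.5),(309/1.5,306/1.5)))
for n,p,z in[('socket rim?',(232,315),.071),('foot',(238,330),.005),('redpot',(287,358),.076),('blkpot',(285,291),.052),('blue top',(206,263),.19),('teal top',(213,369),.19),('cup',(576,346),.09),('bd NL',(358,336),.018),('bd NR',(488,342),.018),('fenceL',(365,229),.018),('fenceR',(491,234),.058),('slot far',(428,222),.058),('slot near',(425,340),.018),('cast',(451,262),.06),('stop',(398,245),.057),('mould',(546,225),.034)]:
    print(n,at(t,p[0]/1.5,p[1]/1.5,z)[:2])
for p in [(261,296),(268,380),(360,332),(358,420),(430,272),(426,352)]: print(p,[at(s,p[0]/1.5,p[1]/1.5,z) for z in(0,.19)])
Rt=R.from_quat(o['tool_rot']).as_matrix();V=w['view'];C=-V[:3,:3].T@V[:3,3]
print('cam in tool',Rt.T@(C-o['eef_pos']),'\n',(V[:3,:3]@Rt), w['K'][0,0]);print(Rt)
save(t,'crop1.png',(130,165,350,265),3.6);
```

```text
stick top [0.467  0.24   0.1953]
socket rim? [0.4819 0.2373]
foot [0.4616 0.2399]
redpot [0.3987 0.1281]
blkpot [0.5329 0.1397]
blue top [0.556  0.2586]
teal top [0.3694 0.2367]
cup [ 0.4207 -0.4167]
bd NL [ 0.4481 -0.0035]
bd NR [ 0.4364 -0.2628]
fenceL [ 0.67   -0.0158]
fenceR [ 0.648  -0.2685]
slot far [ 0.6727 -0.1432]
slot near [ 0.4402 -0.1372]
cast [ 0.59   -0.1876]
stop [ 0.6254 -0.0831]
mould [ 0.674  -0.3851]
(261, 296) [array([0.7275, 0.0868, 0.    ]), array([0.5484, 0.2598, 0.19  ])]
(268, 380) [array([ 0.554 ,  0.2585, -0.    ]), array([0.4133, 0.3936, 0.19  ])]
(360, 332) [array([0.4984, 0.0595, 0.    ]), array([0.3699, 0.2385, 0.19  ])]
(358, 420) [array([0.3711, 0.2415, 0.    ]), array([0.2707, 0.3803, 0.19  ])]
(430, 272) [array([ 0.4918, -0.1886, -0.    ]), array([0.3647, 0.0452, 0.19  ])]
(426, 352) [array([0.3663, 0.0337, 0.    ]), array([0.2669, 0.2184, 0.19  ])]
cam in tool [ 0.0689 -0.0001 -0.1424] 
 [[-0.0012  1.      0.0003]
 [-0.9627 -0.0011 -0.2705]
 [-0.2705 -0.0006  0.9627]] 287.6478710202821
[[ 0.9496  0.3135 -0.    ]
 [ 0.3135 -0.9496  0.    ]
 [-0.     -0.     -1.    ]]
```

View pics/crop1.png

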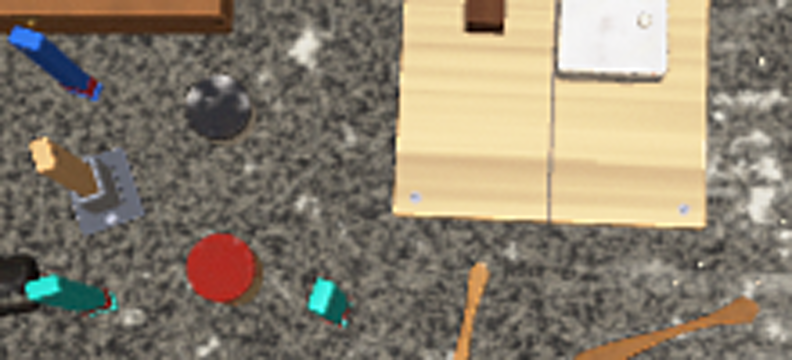

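The crop shows the wooden stick leaning outward by perspective, top at (42,155). The socket foot, at about (107,190), is turned by some 13°. Next I'll move over the board for a close look.

Emit:
drive_tool(
  increments=[
    [[25,31,4],[0,0,-7],1],
    [[25,31,4],[0,0,-7],1],
    [[25,31,4],[0,0,-7],1],
    [[25,31,4],[0,0,0],1],
    [[25,31,4],[0,0,0],1],
    [[25,31,0],[0,0,0],1],
    [[25,31,0],[0,0,0],1],
    [[25,31,0],[0,0,0],1],
  ],
)

```text
clock: 1.92
eef_pos: [0.3526, -0.232, 0.2509]
tool_rot: [1.0, -0.011, 0.0, 0.0]
ft_force: [0.1, -0.6, 1.2]
grip_width: 0.0855
grasp_force: 0.0
```

Emit:
drive_tool(
  increments=[
    [[25,31,0],[0,0,0],1],
    [[25,31,0],[0,0,0],1],
    [[0,0,0],[0,0,0],1],
  ],
)

```text
clock: 2.17
eef_pos: [0.4054, -0.1666, 0.2506]
tool_rot: [1.0, -0.006, 0.001, -0.001]
ft_force: [0.2, -1.1, -0.3]
grip_width: 0.0857
grasp_force: 0.0
```

Run:
```python
from h import *
np.set_printoptions(precision=4,suppress=True)
w=camera('wrist');save(w,'w1.png',None,1.5);np.savez('w1.npz',**{k:w[k] for k in('image','K','view')})
print(get_obs()['eef_pos'],get_obs()['clock'])
for q in['board','fence','stop_block','casting']:
    print(q,[(round(r['conf'],2),[int(x) for x in r['bbox']]) for r in silhouettes(q,w)][:3])
```

```text
[ 0.4036 -0.1688  0.2505] 2.2167
board [(0.68, [118, 0, 341, 143])]
fence []
stop_block []
casting [(0.88, [226, 1, 316, 42])]
```

View pics/w1.png

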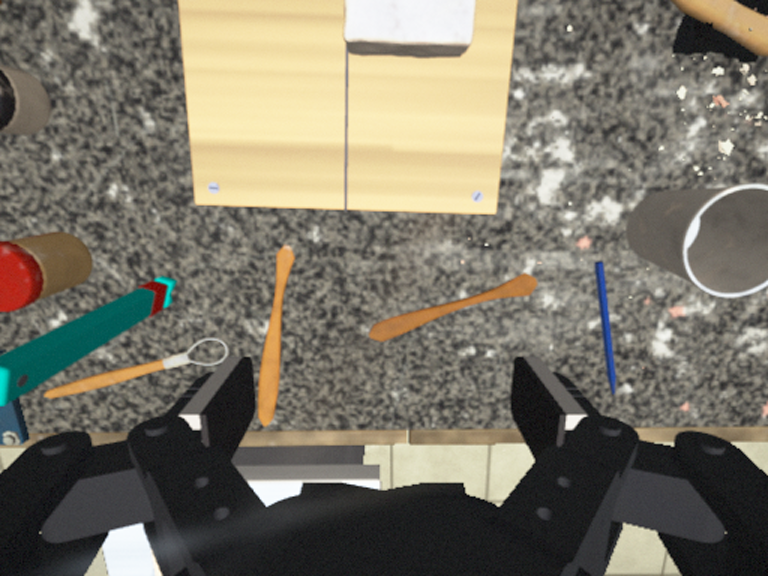

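The view shows the board's near edge at row 207 and the casting's near face at (410,45), with the fence out of view. I need to be some 120 mm farther forward.

Emit:
drive_tool(
  increments=[
    [[35,0,15],[0,0,0],1],
    [[35,0,15],[0,0,0],1],
    [[30,0,15],[0,0,0],1],
    [[20,0,10],[0,0,0],1],
    [[0,0,0],[0,0,0],1],
    [[0,0,0],[0,0,0],1],
  ],
)

```text
clock: 2.92
eef_pos: [0.5217, -0.1734, 0.3052]
tool_rot: [1.0, -0.012, -0.0, 0.0]
ft_force: [-0.3, -0.3, -0.5]
grip_width: 0.0856
grasp_force: 0.0
```

Run:
```python
from h import *
np.set_printoptions(precision=4,suppress=True)
w=camera('wrist');np.savez('w2.npz',**{k:w[k] for k in('image','K','view')})
print(get_obs()['eef_pos'],get_obs()['clock'])
for q in['board','fence','stop_block','casting','mould_piece']:
    print(q,[(round(r['conf'],2),[int(x) for x in r['bbox']]) for r in silhouettes(q,w)][:3])
save(w,'w2.png',(90,0,390,220),2.66)
```

```text
[ 0.5208 -0.173   0.3049] 2.9667
board [(0.63, [137, 56, 323, 211])]
fence [(0.68, [123, 39, 331, 66])]
stop_block [(0.78, [167, 29, 201, 109]), (0.35, [0, 175, 22, 218])]
casting [(0.73, [227, 84, 299, 138])]
mould_piece [(0.85, [374, 21, 444, 64])]
```

View pics/w2.png

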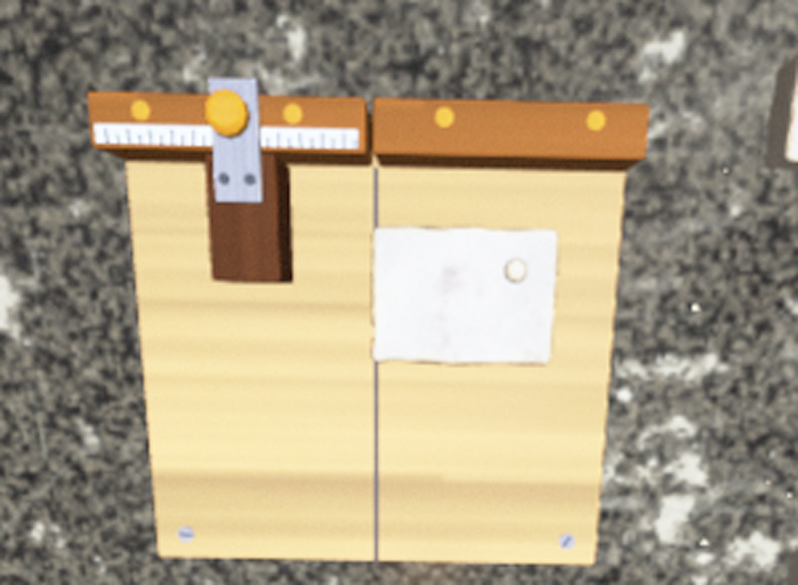

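The close view (crop px) shows the fence foot along (127,160)–(625,168), the saw slot at column 376, and the stop's right foot at column 291. The casting's top corners are (374,228), (556,231), (549,363), (373,360).

Run:
```python
from h import *
np.set_printoptions(precision=4,suppress=True)
w=dict(np.load('w2.npz'))
def g(u,v,z): return at(w,90+u/2.66,v/2.66,z)[:2]
for n,u,v,z in[('nearL',160,557,.018),('nearR',595,563,.018),('fenceL',127,161,.018),('fenceR',625,168,.018),('ftopL',95,147,.058),('ftopR',645,157,.058),('slotfar',376,165,.018),('slotnear',376,560,.018),('stop near R bottom',291,282,.018),('stop top nearR',278,282,.057),('stop far bottom',288,165,.018),('c1',374,228,.06),('c2',556,231,.06),('c3',549,363,.06),('c4',373,360,.06)]:
    print(n,g(u,v,z))
nl,nr=g(160,557,.018),g(595,563,.018);d=nl-nr;print('yaw near',np.degrees(np.arctan2(-d[0],d[1])),np.linalg.norm(d))
nl,nr=g(127,161,.018),g(625,168,.018);d=nl-nr;print('yaw f',np.degrees(np.arctan2(-d[0],d[1])),np.linalg.norm(d))
d=g(376,165,.018)-g(376,560,.018);print('yaw slot',np.degrees(np.arctan2(d[1],d[0])),np.linalg.norm(d))
yaw=np.radians(-2.2);ex=np.array([np.cos(yaw),np.sin(yaw)]);ey=np.array([-ex[1],ex[0]])
F=(g(376,165,.018))
for n,u,v,z in[('stopR',291,282,.018),('stopRt',278,282,.057),('c1',374,228,.06),('c2',556,231,.06),('c3',549,363,.06),('c4',373,360,.06),('fenceL',127,161,.018),('fenceR',625,168,.018)]:
    p=g(u,v,z)-F;print(n,p@ex*1e3,p@ey*1e3)
```

```text
nearL [ 0.4457 -0.0059]
nearR [ 0.4354 -0.2639]
fenceL [ 0.6617 -0.0156]
fenceR [ 0.6519 -0.273 ]
ftopL [ 0.6615 -0.0163]
ftopR [ 0.6507 -0.273 ]
slotfar [ 0.6566 -0.1441]
slotnear [ 0.4406 -0.1339]
stop near R bottom [ 0.5998 -0.0957]
stop top nearR [ 0.5991 -0.0965]
stop far bottom [ 0.6577 -0.0986]
c1 [ 0.6225 -0.1448]
c2 [ 0.619  -0.2316]
c3 [ 0.557  -0.2291]
c4 [ 0.5607 -0.1414]
yaw near -2.2889427090112626 0.2582789064585184
yaw f -2.186984435429404 0.2575578445016116
yaw slot -2.714797307231905 0.21623067880642122
stopR -58.6100912116546 46.23700582595866
stopRt -59.25461069336275 45.39229125164554
c1 -34.02204543549207 -2.0332695617677534
c2 -34.226196896157965 -88.84244076800708
c3 -96.27445174502597 -88.74320982583203
c4 -95.9528292794702 -0.9346212954695491
fenceL 0.20918709958581225 128.619100281898
fenceR 0.26769508665626296 -128.93873757424603
```

Board yaw is about -2.35° and the fence face at the slot is (0.6566, -0.144). The stop face lies at fence y = +46. The casting needs about 31 mm forward and 45 mm left. Now I'll go over the stick.

Emit:
drive_tool(
  increments=[
    [[-6,41,0],[0,0,0],1],
    [[-6,41,0],[0,0,0],1],
    [[-6,41,0],[0,0,0],1],
    [[-6,41,0],[0,0,0],1],
    [[-6,41,0],[0,0,0],1],
    [[-6,41,0],[0,0,0],1],
    [[-6,41,0],[0,0,7],1],
    [[-6,41,0],[0,0,7],1],
  ],
)

```text
clock: 3.88
eef_pos: [0.4738, 0.1122, 0.3058]
tool_rot: [0.99, 0.143, -0.002, -0.018]
ft_force: [1.4, 0.8, -0.0]
grip_width: 0.0857
grasp_force: 0.0
```

Emit:
drive_tool(
  increments=[
    [[-6,41,0],[0,0,0],1],
    [[0,40,-15],[0,0,0],1],
    [[0,0,0],[0,0,0],1],
    [[0,0,0],[0,0,0],1],
  ],
)

```text
clock: 4.22
eef_pos: [0.4742, 0.1717, 0.2901]
tool_rot: [0.987, 0.158, -0.006, -0.026]
ft_force: [0.3, -0.6, 0.8]
grip_width: 0.0857
grasp_force: 0.0
```

Run:
```python
from h import *
np.set_printoptions(precision=4,suppress=True)
w=camera('wrist');np.savez('w3.npz',**{k:w[k] for k in('image','K','view')})
o=get_obs();print(o['eef_pos'],o['clock'],o['tool_rot'])
for q in['push_stick','socket']:
    print(q,[(round(r['conf'],2),[int(x) for x in r['bbox']]) for r in silhouettes(q,w)][:3])
print(pix(w,(.467,.24,.198)),pix(w,(.467,.24,.005)),pix(w,(.467,.24,.071)))
save(w,'w3.png',(130,110,350,275),3.6)
```

```text
[0.4746 0.1709 0.2907] 4.2667 [ 0.9873  0.1568 -0.0051 -0.0257]
push_stick [(0.7, [175, 50, 234, 91]), (0.65, [171, 141, 217, 191]), (0.65, [166, 198, 212, 273])]
socket [(0.71, [201, 127, 239, 170])]
[181.6285 177.8888] [220.1086 148.7354] [211.3402 155.3785]
```

View pics/w3.png

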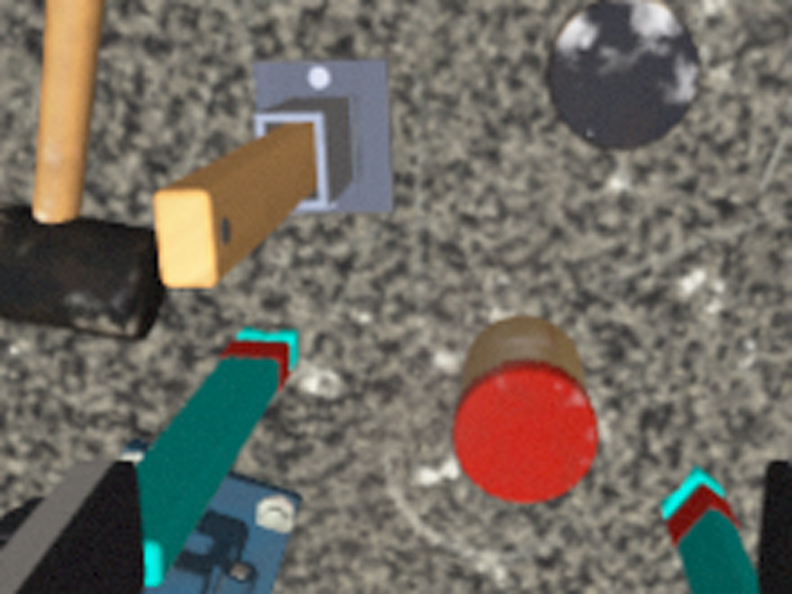

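The wooden stick is seen with its top face at (157–218, 190–287) and its socket rim at (290,160), almost aligned with the tool's axes.

```bash
cat >> h.py <<'E'
from scipy.spatial.transform import Rotation as Ro
def want(yaw,tilt=0):
    "tool rotation: x at world yaw (deg), z down, then pitched forward by tilt deg towards x"
    return Ro.from_euler('z',yaw,degrees=True)*Ro.from_euler('y',-tilt,degrees=True)*Ro.from_quat([1,0,0,0])
def todo(p,yaw,tilt=0):
    o=get_obs();r=(want(yaw,tilt)*Ro.from_quat(o['tool_rot']).inv()).as_rotvec(degrees=True)
    print('shift mm',((np.array(p)-o['eef_pos'])*1e3).round(1),'turn',r.round(2),'clock',round(o['clock'],2),'F',o['ft_force'].round(1),'grip',o['grip_width'].round(4),o['grasp_force'])
E
python3 - <<'E'
from h import *
np.set_printoptions(precision=4,suppress=True)
w=dict(np.load('w3.npz'))
def g(u,v,z): return at(w,130+u/3.6,110+v/3.6,z)
P=[g(u,v,.198)[:2] for u,v in[(160,193),(208,190),(218,285),(165,285)]]
c=sum(P)/4
e=(P[0]-P[3]+P[1]-P[2])/2; f=(P[0]-P[1]+P[3]-P[2])/2
print(c,np.linalg.norm(e),np.degrees(np.arctan2(e[1],e[0])),np.linalg.norm(f),np.degrees(np.arctan2(-f[0],f[1])))
Q=[g(u,v,.005)[:2] for u,v in[(255,62),(387,62),(391,212)]];print('foot',(Q[0]+Q[2])/2,np.degrees(np.arctan2(*(Q[1]-Q[2])[::-1])),np.degrees(np.arctan2(-(Q[0]-Q[1])[0],(Q[0]-Q[1])[1])),np.linalg.norm(Q[1]-Q[2]),np.linalg.norm(Q[0]-Q[1]))
todo([c[0],c[1],.23],16); print(want(16).as_matrix())
E
```

```text
[0.4684 0.2399] 0.022474672756455434 18.60969836647547 0.012086009376880577 20.427011561707808
foot [0.4674 0.2403] 18.690215354581714 18.23479606054766 0.061686996678783836 0.05401984475223069Traceback (most recent call last):
  File "<stdin>", line 10, in <module>
  File "h.py", line 20, in todo
    print('shift mm',((np.array(p)-o['eef_pos'])*1e3).round(1),'turn',r.round(2),'clock',round(o['clock'],2),'F',o['ft_force'].round(1),'grip',o['grip_width'].round(4),o['grasp_force'])
                                                                                                                                               ^^^^^^^^^^^^^^^^^^^^^
AttributeError: 'float' object has no attribute 'round'
```

```bash
sed -i "s/o\['grip_width'\].round(4)/round(float(o['grip_width']),4)/" h.py
python3 - <<'E'
from h import *
todo([.468,.240,.230],18.5)
E
```

```text
shift mm [ -7.2  69.8 -61.4] turn [-2.86 -0.96  0.55] clock 4.37 F [1.  0.4 0.3] grip 0.0855 0.0
```

Emit:
drive_tool(
  increments=[
    [[-2,23,-10],[-1.5,-0.5,0.3],1],
    [[-2,23,-10],[-1.4,-0.5,0.2],1],
    [[-3,24,-15],[0,0,0],1],
    [[0,0,-15],[0,0,0],1],
    [[0,0,-11],[0,0,0],1],
    [[0,0,0],[0,0,0],1],
    [[0,0,0],[0,0,0],1],
  ],
)

```text
clock: 4.95
eef_pos: [0.4821, 0.2032, 0.2294]
tool_rot: [0.982, 0.19, -0.004, -0.015]
ft_force: [-0.0, -0.5, -0.3]
grip_width: 0.0853
grasp_force: 0.0
```

Run:
```python
from h import *
todo([.468,.240,.153],18.5)
```

```text
shift mm [-14.1  36.8 -76.4] turn [-1.65 -0.77 -3.36] clock 4.95 F [-0.  -0.5 -0.3] grip 0.0853 0.0
```

Emit:
drive_tool(
  increments=[
    [[-3,9,0],[-0.4,-0.2,-0.8],1],
    [[-3,9,0],[-0.4,-0.2,-0.8],1],
    [[-4,9,0],[-0.4,-0.2,-0.8],1],
    [[-4,9,0],[-0.4,-0.2,-0.8],1],
    [[0,0,0],[0,0,0],1],
    [[0,0,0],[0,0,0],1],
  ],
)

```text
clock: 5.45
eef_pos: [0.4827, 0.2042, 0.2303]
tool_rot: [0.982, 0.19, -0.002, -0.016]
ft_force: [-0.3, -0.4, -0.7]
grip_width: 0.0852
grasp_force: 0.0
```

Run:
```python
from h import *
todo([.468,.240,.153],18.5);print(get_obs()['joint_pos'].round(3))
```

```text
shift mm [-14.7  35.8 -77.3] turn [-1.74 -0.5  -3.45] clock 5.45 F [-0.3 -0.4 -0.7] grip 0.0852 0.0
[0.382 0.287 0.064 1.345 0.031 3.141]
```

Joint 6 sits at its limit: yaw must be at least q1. I'll use the half-turn grasp (tool yaw 198.5°), which puts q6 near 0.

Emit:
drive_tool(
  increments=[
    [[0,0,0],[0,0,7.1],1],
    [[0,0,0],[0,0,7.1],1],
    [[0,0,0],[0,0,7.1],1],
    [[0,0,0],[0,0,7.1],1],
    [[0,0,0],[0,0,7.1],1],
    [[0,0,0],[0,0,7.1],1],
    [[0,0,0],[0,0,7.1],1],
    [[0,0,0],[0,0,7.1],1],
  ],
)

```text
clock: 6.12
eef_pos: [0.4827, 0.2042, 0.23]
tool_rot: [0.771, 0.637, -0.009, -0.013]
ft_force: [-1.1, -0.5, 0.2]
grip_width: 0.0855
grasp_force: 0.0
```

Emit:
drive_tool(
  increments=[
    [[0,0,0],[0,0,7.1],1],
    [[0,0,0],[0,0,7.1],1],
    [[0,0,0],[0,0,7.1],1],
    [[0,0,0],[0,0,7.1],1],
    [[0,0,0],[0,0,7.1],1],
    [[0,0,0],[0,0,7.1],1],
    [[0,0,0],[0,0,7.1],1],
    [[0,0,0],[0,0,7.1],1],
  ],
)

```text
clock: 6.78
eef_pos: [0.4827, 0.2042, 0.23]
tool_rot: [0.375, 0.927, -0.014, -0.007]
ft_force: [0.1, -0.3, 0.8]
grip_width: 0.0854
grasp_force: 0.0
```

Emit:
drive_tool(
  increments=[
    [[-3,7,0],[0,0,7.1],1],
    [[-3,7,0],[0,0,7.1],1],
    [[-3,7,0],[0,0,7.1],1],
    [[-3,7,0],[0,0,7.1],1],
    [[-3,7,0],[0,0,7.1],1],
    [[0,0,0],[0,0,7.1],1],
    [[0,0,0],[0,0,7.1],1],
    [[0,0,0],[0,0,7.1],1],
  ],
)

```text
clock: 7.45
eef_pos: [0.4675, 0.2395, 0.23]
tool_rot: [-0.111, 0.994, -0.016, 0.001]
ft_force: [-0.0, -1.4, -0.8]
grip_width: 0.0852
grasp_force: 0.0
```

Run:
```python
from h import *
todo([.468,.240,.153],198.5);print(get_obs()['joint_pos'].round(3))
```

```text
shift mm [  0.5   0.5 -77. ] turn [1.76 0.39 5.77] clock 7.45 F [-0.  -1.4 -0.8] grip 0.0852 0.0
[ 0.491  0.299  0.08   1.362 -0.03   0.269]
```

Emit:
drive_tool(
  increments=[
    [[0,0,0],[0.9,0.2,2.9],1],
    [[0,0,-12],[0.9,0.2,2.9],1],
    [[0,0,-20],[0,0,0],1],
    [[0,0,-20],[0,0,0],1],
    [[0,0,-15],[0,0,0],1],
    [[0,0,-10],[0,0,0],1],
    [[0,0,0],[0,0,0],1],
    [[0,0,0],[0,0,0],1],
  ],
)

```text
clock: 8.12
eef_pos: [0.4675, 0.2392, 0.1529]
tool_rot: [-0.158, 0.987, 0.0, -0.0]
ft_force: [1.0, 0.8, -0.1]
grip_width: 0.0856
grasp_force: 0.0
```

Run:
```python
from h import *
todo([.468,.240,.153],198.5)
w=camera('wrist');save(w,'w4.png',(100,60,412,294),2.5)
print(pix(w,(.468,.24,.198)))
```

```text
shift mm [0.5 0.8 0.1] turn [-0.01 -0.06  0.35] clock 8.12 F [ 1.   0.8 -0.1] grip 0.0856 0.0
[256.50525769 294.05246576]
```

View pics/w4.png

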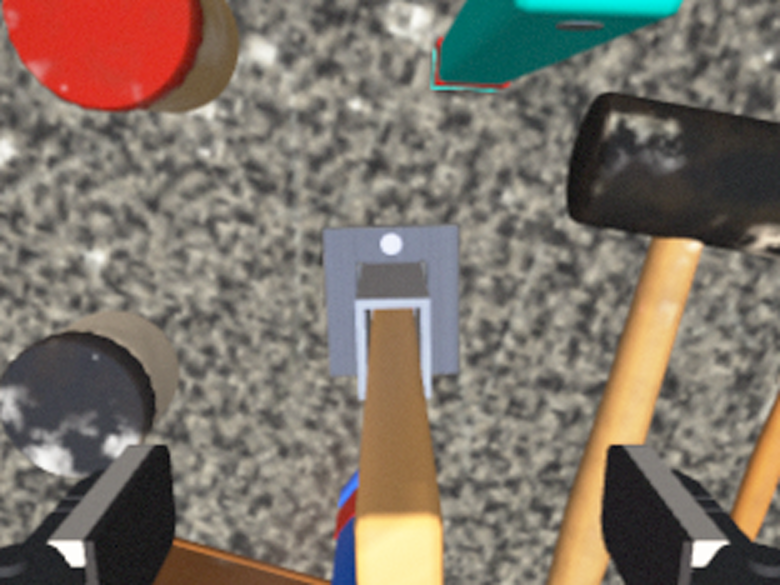

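The stick is centred between the open fingers (column 398, fingers at 170 and 605) and aligned. Closing the gripper now.

Emit:
drive_tool(
  increments=[
    [[0,0,0],[0,0,0],0],
    [[0,0,0],[0,0,0],0],
    [[0,0,0],[0,0,0],0],
    [[0,0,0],[0,0,0],0],
    [[0,0,0],[0,0,0],0],
    [[0,0,0],[0,0,0],0],
    [[0,0,0],[0,0,0],0],
    [[0,0,0],[0,0,0],0],
  ],
)

```text
clock: 8.83
eef_pos: [0.4676, 0.2394, 0.1532]
tool_rot: [-0.158, 0.987, 0.001, -0.0]
ft_force: [-0.5, 1.0, 1.2]
grip_width: 0.0133
grasp_force: 59.5
```

Emit:
drive_tool(
  increments=[
    [[0,0,0],[0,0,0],0],
    [[0,0,5],[0,0,0],0],
    [[0,0,10],[0,0,0],0],
    [[0,0,20],[0,0,0],0],
    [[0,0,30],[0,0,0],0],
    [[0,0,30],[0,0,0],0],
    [[0,0,30],[0,0,0],0],
    [[0,0,25],[0,0,0],0],
  ],
)

```text
clock: 9.5
eef_pos: [0.4679, 0.2391, 0.306]
tool_rot: [-0.158, 0.987, 0.0, 0.001]
ft_force: [0.9, -0.6, -0.2]
grip_width: 0.0132
grasp_force: 59.1
```

Run:
```python
from h import *
todo([.468,.240,.303],198.5)
```

```text
shift mm [ 0.1  0.9 -3. ] turn [-0.07  0.11  0.36] clock 9.5 F [ 0.9 -0.6 -0.2] grip 0.0132 59.06761944293976
```

The stick is held and clear. Now I'll carry it to the near side of the casting.

Emit:
drive_tool(
  increments=[
    [[5,-35,0],[0,0,0],0],
    [[5,-35,0],[0,0,0],0],
    [[5,-35,0],[0,0,-7],0],
    [[5,-35,0],[0,0,-7],0],
    [[5,-35,0],[0,0,-7],0],
    [[5,-35,0],[0,0,0],0],
    [[5,-35,0],[0,0,0],0],
    [[5,-35,0],[0,0,0],0],
  ],
)

```text
clock: 10.17
eef_pos: [0.5075, -0.0427, 0.3039]
tool_rot: [0.025, 1.0, 0.0, 0.0]
ft_force: [0.7, 0.1, -0.6]
grip_width: 0.0134
grasp_force: 59.2
```

Emit:
drive_tool(
  increments=[
    [[5,-35,-10],[0,0,0],0],
    [[5,-35,-20],[0,0,0],0],
    [[5,-35,-20],[0,0,0],0],
    [[5,-35,-10],[0,0,0],0],
    [[0,0,0],[0,0,0],0],
    [[0,0,0],[0,0,0],0],
  ],
)

```text
clock: 10.67
eef_pos: [0.5269, -0.1827, 0.2421]
tool_rot: [0.027, 1.0, 0.001, -0.001]
ft_force: [-0.1, -0.7, -0.1]
grip_width: 0.0132
grasp_force: 59.2
```

```bash
cat >> h.py <<'E'
F=np.array([.6566,-.144]);YB=-2.35
ex=np.array([np.cos(np.radians(YB)),np.sin(np.radians(YB))]);ey=np.array([-ex[1],ex[0]])
def wf(x,y): return F+ex*x/1e3+ey*y/1e3   # fence mm -> world
def fw(p): d=(np.asarray(p)[:2]-F)*1e3; return np.array([d@ex,d@ey])
E
python3 - <<'E'
from h import *
todo([*wf(-123,-45),.173],180+YB);print(get_obs()['joint_pos'].round(3),wf(-123,-45))
E
```

```text
shift mm [  4.9  -1.3 -69.1] turn [-0.08 -0.13  0.73] clock 10.67 F [-0.1 -0.7 -0.1] grip 0.0132 59.1923850774765
[-0.334  0.355  0.19   1.409  0.    -0.28 ] [ 0.53185828 -0.18391869]
```

Emit:
drive_tool(
  increments=[
    [[0,-1,-20],[0,0,0.7],0],
    [[0,0,-20],[0,0,0],0],
    [[0,0,-20],[0,0,0],0],
    [[0,0,-9],[0,0,0],0],
    [[0,0,0],[0,0,0],0],
  ],
)

```text
clock: 11.08
eef_pos: [0.5265, -0.1802, 0.1725]
tool_rot: [0.018, 1.0, 0.001, -0.002]
ft_force: [-0.0, 0.0, -0.8]
grip_width: 0.013
grasp_force: 59.2
```

Run:
```python
from h import *
todo([*wf(-123,-45),.173],180+YB);print(fw(get_obs()['eef_pos']))
w=camera('wrist')
for q in['push_stick','casting','stop_block']:
    print(q,[(round(r['conf'],2),[int(x) for x in r['bbox']]) for r in silhouettes(q,w)][:3])
save(w,'w5.png',None,1.5)
```

```text
shift mm [ 5.4 -3.7  0.5] turn [-0.12 -0.22 -0.29] clock 11.08 F [-0.   0.  -0.8] grip 0.013 59.24239754676819
[-128.55392757  -41.55443228]
push_stick [(0.66, [467, 1, 512, 22]), (0.6, [237, 169, 272, 319])]
casting [(0.96, [203, 208, 298, 260])]
stop_block [(0.88, [330, 243, 374, 322])]
```

View pics/w5.png

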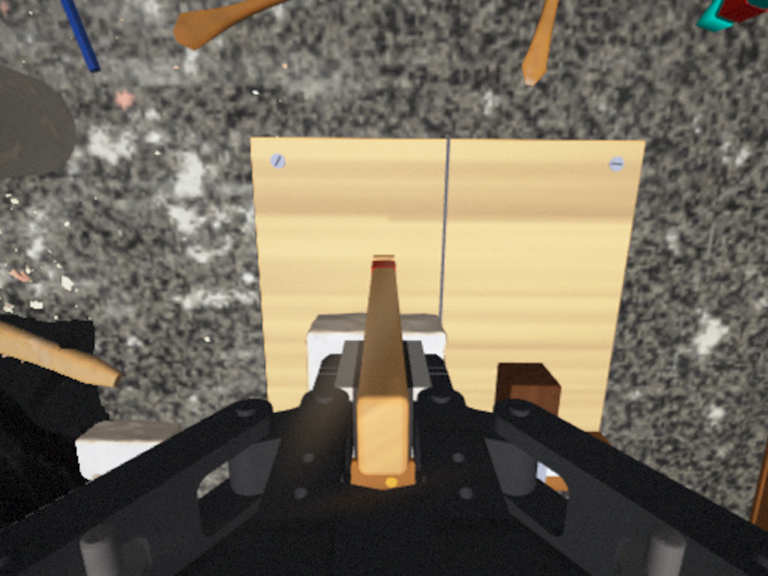

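Wrist view (image is flipped, fence below): stick tip at (383,258), the casting's near face along row 317, columns 312–443. The stick is nearly centred and short of the casting, so I'll push forward.

Emit:
drive_tool(
  increments=[
    [[6,-2,0],[0,0,-0.3],0],
    [[6,-1,0],[0,0,0],0],
    [[6,0,0],[0,0,0],0],
    [[6,0,0],[0,0,0],0],
    [[6,0,0],[0,0,0],0],
    [[5,0,0],[0,0,0],0],
    [[5,-1,0],[0,0,0],0],
    [[4,0,0],[0,0,0],0],
  ],
)

```text
clock: 11.95
eef_pos: [0.5721, -0.1858, 0.1736]
tool_rot: [0.021, 1.0, 0.0, -0.0]
ft_force: [-2.7, 0.3, 0.8]
grip_width: 0.0134
grasp_force: 59.4
```

```bash
cat >> h.py <<'E'
def mask(c,q,z):
    "casting near bottom edge etc: silhouette corner points on plane z in fence mm"
    for r in silhouettes(q,c)[:1]:
        m=r['region'].astype(np.uint8);cn=max(cv2.findContours(m,cv2.RETR_EXTERNAL,cv2.CHAIN_APPROX_NONE)[0],key=cv2.contourArea)
        a=cv2.approxPolyDP(cv2.convexHull(cn),3,True)[:,0]
        print(q,round(r['conf'],2),[(int(u),int(v),fw(at(c,u,v,z)).round(0).astype(int).tolist()) for u,v in a])
E
python3 - <<'E'
from h import *
todo([0,0,.173],180+YB);print(fw(get_obs()['eef_pos']))
for n in('wrist','top','scene'):
    w=camera(n);print(n);mask(w,'casting',.06);
    if n=='wrist': mask(w,'casting',.018)
E
```

```text
shift mm [-572.1  185.8   -0.6] turn [-0.06 -0.04  0.1 ] clock 11.95 F [-2.7  0.3  0.8] grip 0.0134 59.362483620643616
[-82.72492033 -45.2089387 ]
wrist
casting 0.76 [(266, 192, [-79, -35]), (297, 194, [-77, -6]), (302, 204, [-68, -1]), (299, 249, [-21, -2]), (268, 225, [-47, -32])]
casting 0.76 [(266, 192, [-68, -33]), (297, 194, [-65, 0]), (302, 204, [-54, 6]), (299, 249, [0, 5]), (268, 225, [-30, -30])]
top
scene
casting 0.77 [(256, 146, [-13, -85]), (262, 149, [-40, -82]), (262, 167, [-103, 5]), (254, 173, [-103, 47]), (240, 167, [-49, 48]), (239, 158, [-14, 9])]
```

Emit:
drive_tool(
  increments=[
    [[-16,0,0],[0,0,0],0],
    [[-1,-30,0],[0,0,0],0],
    [[-1,-40,0],[0,0,0],0],
    [[10,0,0],[0,0,0],0],
    [[25,-1,0],[0,0,0],0],
    [[27,-1,0],[0,0,0],0],
    [[0,0,0],[0,0,0],0],
    [[0,0,0],[0,0,0],0],
  ],
)

```text
clock: 12.97
eef_pos: [0.6165, -0.2577, 0.173]
tool_rot: [0.021, 1.0, 0.0, -0.0]
ft_force: [-0.8, 0.2, -0.9]
grip_width: 0.0134
grasp_force: 59.2
```

Run:
```python
from h import *
todo([*wf(-35,-115),.173],180+YB);print(fw(get_obs()['eef_pos']))
w=camera('wrist');mask(w,'casting',.06);mask(w,'casting',.018);mask(w,'mould_piece',.034)
```

```text
shift mm [ 0.4  0.2 -0. ] turn [-0.05 -0.02  0.06] clock 12.97 F [-0.8  0.2 -0.9] grip 0.0134 59.17504906654358
[ -35.38441833 -115.26535393]
casting 0.96 [(281, 152, [-69, -92]), (293, 148, [-72, -81]), (366, 149, [-71, -17]), (380, 154, [-67, -4]), (373, 217, [-7, -3]), (284, 220, [-5, -87]), (280, 207, [-18, -92])]
casting 0.96 [(281, 152, [-63, -88]), (293, 148, [-67, -76]), (366, 149, [-66, 0]), (380, 154, [-61, 15]), (373, 217, [8, 15]), (284, 220, [12, -83]), (280, 207, [-3, -88])]
mould_piece 0.98 [(174, 211, [-5, -199]), (177, 248, [37, -199]), (168, 260, [52, -210]), (122, 257, [48, -259]), (107, 243, [31, -273]), (104, 218, [3, -272]), (117, 209, [-7, -257])]
```

Emit:
drive_tool(
  increments=[
    [[0,8,0],[0,0,0],0],
    [[0,7,0],[0,0,0],0],
    [[1,7,0],[0,0,0],0],
    [[0,7,0],[0,0,0],0],
    [[0,7,0],[0,0,0],0],
    [[1,7,0],[0,0,0],0],
    [[0,7,0],[0,0,0],0],
    [[0,7,0],[0,0,0],0],
  ],
)

```text
clock: 13.83
eef_pos: [0.618, -0.2004, 0.1744]
tool_rot: [0.021, 1.0, -0.0, 0.0]
ft_force: [1.0, -2.9, 0.8]
grip_width: 0.0138
grasp_force: 59.6
```

Emit:
drive_tool(
  increments=[
    [[0,2,0],[0,0,0],0],
    [[0,1,0],[0,0,0],0],
    [[0,0,0],[0,0,0],0],
  ],
)

```text
clock: 14.08
eef_pos: [0.6179, -0.1974, 0.174]
tool_rot: [0.021, 1.0, 0.0, 0.0]
ft_force: [-0.1, -1.4, 0.8]
grip_width: 0.0134
grasp_force: 59.4
```

Emit:
drive_tool(
  increments=[
    [[0,1,0],[0,0,0],0],
    [[0,1,0],[0,0,0],0],
    [[0,0,0],[0,0,0],0],
  ],
)

```text
clock: 14.33
eef_pos: [0.6176, -0.1966, 0.174]
tool_rot: [0.022, 1.0, -0.0, -0.0]
ft_force: [-0.3, -3.4, 0.6]
grip_width: 0.0133
grasp_force: 59.5
```

Run:
```python
from h import *
todo([*wf(-35,-53),.173],180+YB);print(fw(get_obs()['eef_pos']))
w=camera('wrist');mask(w,'casting',.06);mask(w,'casting',.018);mask(w,'stop_block',.057)
```

```text
shift mm [ 1.8  1.1 -1. ] turn [ 0.04 -0.01  0.14] clock 14.33 F [-0.3 -3.4  0.6] grip 0.0133 59.51391935348511
[-36.78796628 -54.18819865]
casting 0.57 [(361, 157, [-65, 41]), (353, 221, [-4, 39]), (267, 220, [-6, -43]), (261, 174, [-50, -48]), (265, 152, [-70, -45]), (346, 150, [-72, 27])]
casting 0.57 [(361, 157, [-59, 56]), (353, 221, [12, 54]), (267, 220, [11, -41]), (261, 174, [-41, -48]), (265, 152, [-65, -44]), (346, 150, [-66, 40])]
stop_block 0.73 [(383, 159, [-63, 62]), (398, 166, [-57, 77]), (392, 245, [22, 81]), (384, 254, [32, 74]), (362, 254, [32, 52]), (355, 221, [-3, 42]), (363, 159, [-63, 44])]
```

Emit:
drive_tool(
  increments=[
    [[0,1,0],[0,0,0],0],
    [[0,1,0],[0,0,0],0],
    [[0,0,0],[0,0,0],0],
  ],
)

```text
clock: 14.78
eef_pos: [0.6175, -0.1957, 0.174]
tool_rot: [0.022, 1.0, -0.002, -0.0]
ft_force: [-0.3, -8.3, 0.1]
grip_width: 0.013
grasp_force: 59.6
```

Emit:
drive_tool(
  increments=[
    [[0,1,0],[0,0,0],0],
    [[0,1,0],[0,0,0],0],
    [[0,0,0],[0,0,0],0],
  ],
)

```text
clock: 15.03
eef_pos: [0.6175, -0.195, 0.1741]
tool_rot: [0.022, 1.0, -0.003, -0.0]
ft_force: [0.4, -9.9, 0.0]
grip_width: 0.0133
grasp_force: 59.7
```

Seated against the stop (force up to 10 N). Now around to the near side to push to the fence.

Emit:
drive_tool(
  increments=[
    [[0,-18,0],[0,0,0],0],
    [[-15,0,0],[0,0,0],0],
    [[-25,1,0],[0,0,0],0],
    [[-27,1,0],[0,0,0],0],
    [[1,33,0],[0,0,0],0],
    [[1,33,0],[0,0,0],0],
    [[0,4,0],[0,0,0],0],
    [[0,0,0],[0,0,0],0],
  ],
)

```text
clock: 15.7
eef_pos: [0.5521, -0.1344, 0.1736]
tool_rot: [0.019, 1.0, 0.002, -0.001]
ft_force: [0.2, 0.2, -0.6]
grip_width: 0.0133
grasp_force: 59.7
```

Run:
```python
from h import *
todo([*wf(-80,0),.173],180+YB);print(fw(get_obs()['eef_pos']))
w=camera('wrist');mask(w,'casting',.06);mask(w,'casting',.018)
```

```text
shift mm [24.6 -6.4 -0.6] turn [-0.26 -0.09 -0.13] clock 15.7 F [ 0.2  0.2 -0.6] grip 0.0133 59.663127064704895
[-104.82870996    5.34635068]
casting 0.72 [(241, 214, [-80, -7]), (241, 225, [-69, -7]), (203, 260, [-32, -45]), (201, 230, [-64, -45]), (207, 217, [-77, -39])]
casting 0.72 [(241, 214, [-65, -9]), (241, 225, [-52, -9]), (203, 260, [-9, -53]), (201, 230, [-46, -54]), (207, 217, [-61, -46])]
```

Emit:
drive_tool(
  increments=[
    [[5,-4,0],[0,0,0],0],
    [[6,-1,0],[0,0,0],0],
    [[6,0,0],[0,0,0],0],
    [[3,0,0],[0,0,0],0],
    [[3,0,0],[0,0,0],0],
    [[0,0,0],[0,0,0],0],
  ],
)

```text
clock: 16.35
eef_pos: [0.5757, -0.1431, 0.1735]
tool_rot: [0.022, 1.0, 0.0, -0.001]
ft_force: [-0.8, 0.1, -1.0]
grip_width: 0.0134
grasp_force: 59.7
```

Emit:
drive_tool(
  increments=[
    [[2,0,0],[0,0,0],0],
    [[2,0,0],[0,0,0],0],
    [[0,0,0],[0,0,0],0],
  ],
)

```text
clock: 16.6
eef_pos: [0.5782, -0.1427, 0.1736]
tool_rot: [0.021, 1.0, 0.0, -0.002]
ft_force: [-4.7, -0.0, 2.3]
grip_width: 0.0135
grasp_force: 60.0
```

Emit:
drive_tool(
  increments=[
    [[2,0,0],[0,0,0],0],
    [[2,0,0],[0,0,0],0],
    [[0,0,0],[0,0,0],0],
  ],
)

```text
clock: 16.85
eef_pos: [0.5828, -0.1427, 0.1737]
tool_rot: [0.021, 1.0, 0.0, -0.001]
ft_force: [-4.5, -0.2, 1.2]
grip_width: 0.0132
grasp_force: 60.0
```

Emit:
drive_tool(
  increments=[
    [[2,0,0],[0,0,0],0],
    [[2,0,0],[0,0,0],0],
    [[0,0,0],[0,0,0],0],
  ],
)

```text
clock: 17.1
eef_pos: [0.5876, -0.1428, 0.1738]
tool_rot: [0.021, 1.0, 0.0, -0.0]
ft_force: [-3.8, 0.4, 0.3]
grip_width: 0.0131
grasp_force: 59.8
```

Run:
```python
from h import *
todo([*wf(-80,0),.173],180+YB);print(fw(get_obs()['eef_pos']))
w=camera('wrist');mask(w,'casting',.06);mask(w,'casting',.018);mask(w,'push_stick',.035)
s=camera('scene')
im=np.hstack([cv2.resize(w['image'][120:340,150:390],None,fx=1.6,fy=2.2),cv2.resize(s['image'][100:220,190:310],(400,484),interpolation=cv2.INTER_CUBIC)])
cv2.imwrite('pics/w6.png',im[:,:,::-1])
```

```text
shift mm [-10.9   2.1  -0.8] turn [-0.04 -0.04  0.1 ] clock 17.1 F [-3.8  0.4  0.3] grip 0.0131 59.831069111824036
[-68.97762877  -1.63967855]
casting 0.56 [(245, 181, [-76, -10]), (241, 225, [-33, -15]), (210, 249, [-8, -45]), (208, 191, [-67, -45]), (215, 183, [-74, -38])]
casting 0.56 [(245, 181, [-66, -12]), (241, 225, [-16, -17]), (210, 249, [13, -53]), (208, 191, [-55, -52]), (215, 183, [-64, -44])]
push_stick 0.74 [(259, 156, [-95, 3]), (272, 267, [27, 17]), (271, 311, [83, 17]), (265, 317, [91, 10]), (244, 317, [91, -14]), (238, 311, [83, -21]), (236, 269, [29, -22]), (247, 159, [-92, -9])]
```

View pics/w6.png

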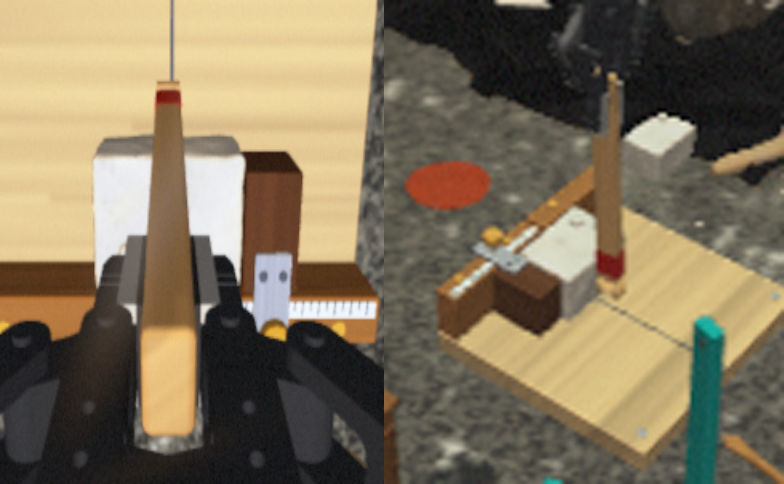

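The wrist view shows the casting against the stop (column 245) and at the fence, the scene view too. The stick tip lags by about 12 mm in the grip. I'll back off and check whether it springs back.

Emit:
drive_tool(
  increments=[
    [[-10,0,0],[0,0,0],0],
    [[-15,0,0],[0,0,0],0],
    [[-25,0,10],[0,0,0],0],
    [[-10,0,30],[0,0,0],0],
    [[0,0,30],[0,0,0],0],
    [[0,0,0],[0,0,0],0],
  ],
)

```text
clock: 17.85
eef_pos: [0.5321, -0.1436, 0.2514]
tool_rot: [0.021, 1.0, -0.001, 0.008]
ft_force: [1.4, 0.1, -0.5]
grip_width: 0.0135
grasp_force: 59.8
```

```bash
cat >> h.py <<'E'
def tip(w):
    o=get_obs();T=Ro.from_quat(o['tool_rot']).as_matrix()
    r=[r for r in silhouettes('push_stick',w) if r['bbox'][0]<260<r['bbox'][2]][0]
    ys,xs=np.nonzero(r['region']);v=ys.min();u=xs[ys<v+3].mean()
    # pixel -> tool-frame point on plane of tool z = .145 (lower end), far edge is -? report x,y there
    oo,d=ray(w,u,v);oo=T.T@(oo-o['eef_pos']);d=T.T@d;k=(.145-oo[2])/d[2]
    print('tip px',u,v,'tool xyz',(oo+k*d).round(4))
E
python3 - <<'E'
from h import *
w=camera('wrist');tip(w);todo([0,0,0],180+YB);mask(w,'casting',.06);mask(w,'casting',.018);mask(w,'stop_block',.057)
E
```

```text
tip px 254.81578947368422 158 tool xyz [ 2.21e-02 -1.00e-04  1.45e-01]
shift mm [-530.5  143.1 -246.5] turn [0.03 0.49 0.09] clock 17.95 F [0.1 0.8 0.1] grip 0.0134 59.76263880729675
casting 0.57 [(269, 205, [-80, 12]), (289, 207, [-77, 37]), (293, 217, [-64, 42]), (290, 235, [-39, 39]), (282, 235, [-39, 29]), (269, 224, [-54, 13])]
casting 0.57 [(269, 205, [-65, 14]), (289, 207, [-62, 42]), (293, 217, [-47, 48]), (290, 235, [-20, 45]), (282, 235, [-20, 33]), (269, 224, [-37, 15])]
stop_block 0.95 [(292, 211, [-71, 41]), (315, 211, [-70, 70]), (320, 219, [-60, 76]), (318, 258, [-5, 77]), (312, 271, [14, 70]), (301, 259, [-4, 55]), (293, 238, [-34, 44])]
```

```bash
cat >> h.py <<'E'
def goal(back,ang=38.,th=3.5,y=22.,dx=0,dz=0):
    "tool pose with notch `back` mm short of the near top edge along the stick, stick ang deg below horizontal"
    t=90-ang+th;R=want(180+YB,-t);e=np.array([*wf(-68+dx,y),.060+dz/1e3])
    T=np.radians(th);n=np.array([.157*np.sin(T),0,-.019+.157*np.cos(T)])
    a=R.apply([np.sin(T),0,np.cos(T)]);p=e-a*back/1e3-R.apply(n)
    print('axis',a.round(3),'tcp',p.round(4));todo(p,180+YB,-t)
E
python3 - <<'E'
from h import *
w=camera('wrist');o=get_obs();T=Ro.from_quat(o['tool_rot']).as_matrix()
for v in(158,169,170):
    oo,d=ray(w,254.8,v);oo=T.T@(oo-o['eef_pos']);d=T.T@d;k=(.145-oo[2])/d[2];print(v,(oo+k*d).round(4))
goal(40);goal(0);print(o['joint_pos'].round(3))
E
```

```text
158 [2.27e-02 1.00e-04 1.45e-01]
169 [1.15e-02 1.00e-04 1.45e-01]
170 [1.05e-02 1.00e-04 1.45e-01]
axis [ 0.787 -0.032 -0.616] tcp [ 0.4501 -0.1135  0.1705]
shift mm [-77.6  29.  -72.1] turn [-2.390e+00 -5.553e+01  4.000e-02] clock 18.15 F [ 0.5 -0.  -0.3] grip 0.013 59.766159653663635
axis [ 0.787 -0.032 -0.616] tcp [ 0.4816 -0.1148  0.1459]
shift mm [-46.1  27.7 -96.7] turn [-2.390e+00 -5.553e+01  4.000e-02] clock 18.15 F [ 0.5 -0.  -0.3] grip 0.013 59.766159653663635
[-2.640e-01  3.310e-01  1.580e-01  1.399e+00  1.000e-03 -2.220e-01]
```

Emit:
drive_tool(
  increments=[
    [[-11,4,0],[-0.3,-7,0],0],
    [[-11,4,0],[-0.3,-7,0],0],
    [[-11,4,0],[-0.3,-7,0],0],
    [[-11,4,0],[-0.3,-7,0],0],
    [[-11,4,-5],[-0.3,-7,0],0],
    [[-11,4,-10],[-0.3,-7,0],0],
    [[-11,4,-10],[-0.3,-7,0],0],
    [[0,0,-10],[-0.3,-6.8,0],0],
  ],
)

```text
clock: 18.82
eef_pos: [0.4522, -0.1152, 0.2111]
tool_rot: [0.02, 0.9, -0.008, 0.436]
ft_force: [0.0, -0.9, -2.1]
grip_width: 0.0133
grasp_force: 59.7
```

Emit:
drive_tool(
  increments=[
    [[0,0,0],[0,0,0],0],
    [[0,0,0],[0,0,0],0],
  ],
)

```text
clock: 18.98
eef_pos: [0.4533, -0.1162, 0.2099]
tool_rot: [0.021, 0.902, -0.007, 0.432]
ft_force: [1.5, -0.3, -0.2]
grip_width: 0.0133
grasp_force: 59.7
```

Run:
```python
from h import *
goal(40,th=3.8);print(get_obs()['joint_pos'].round(3))
```

```text
axis [ 0.787 -0.032 -0.616] tcp [ 0.4502 -0.1135  0.1706]
shift mm [ -3.2   2.7 -39.3] turn [-0.5  -4.65  0.17] clock 18.98 F [ 1.5 -0.3 -0.2] grip 0.0133 59.689375162124634
[-0.457 -0.283 -0.986  0.019  0.321 -0.264]
```

Emit:
drive_tool(
  increments=[
    [[-1,1,-13],[-0.2,-2,0],0],
    [[-1,1,-13],[-0.2,-2,0.1],0],
    [[-1,1,-13],[-0.1,-0.7,0.1],0],
    [[0,0,0],[0,0,0],0],
    [[0,0,0],[0,0,0],0],
  ],
)

```text
clock: 19.4
eef_pos: [0.4649, -0.122, 0.1896]
tool_rot: [0.015, 0.885, -0.008, 0.465]
ft_force: [-0.7, 0.7, -0.5]
grip_width: 0.0132
grasp_force: 59.7
```

Run:
```python
from h import *
goal(40,th=3.8);print(get_obs()['joint_pos'].round(3))
w=camera('wrist');tip(w);s=camera('scene')
im=np.hstack([cv2.resize(w['image'][0:300,150:390],(384,480)),cv2.resize(s['image'][100:220,190:310],(400,480),interpolation=cv2.INTER_CUBIC)])
cv2.imwrite('pics/w7.png',im[:,:,::-1])
```

```text
axis [ 0.787 -0.032 -0.616] tcp [ 0.4502 -0.1135  0.1706]
shift mm [-14.8   8.5 -18.9] turn [-0.   -0.43 -0.39] clock 19.4 F [-0.7  0.7 -0.5] grip 0.0132 59.678916335105896
[-0.485 -0.174 -1.079 -0.251  0.366 -0.268]
tip px 253.86111111111111 158 tool xyz [ 0.0237 -0.0012  0.145 ]
```

View pics/w7.png

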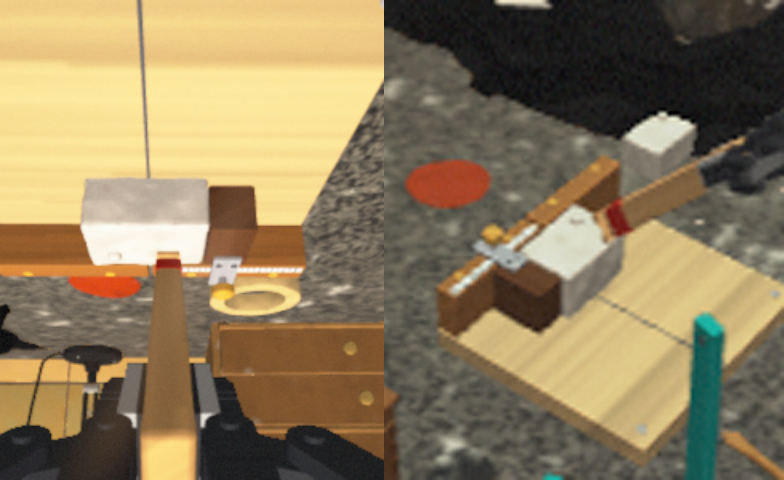

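The left half shows the stick tip pointing at the casting top from above, in line with the edge left of the slot. Joint 3 is near its limit when retracted, so I'll use a slightly steeper stick (40°) and come in from above.

Run:
```python
from h import *
for a in(40,42): goal(14,ang=a,th=3.8); goal(14,ang=a,th=3.8,dz=12)
```

```text
axis [ 0.765 -0.031 -0.643] tcp [ 0.474  -0.1145  0.1587]
shift mm [ 10.3   6.7 -30.6] turn [ 0.08  1.61 -0.4 ] clock 19.55 F [-0.   0.5 -0.8] grip 0.0134 59.67852830886841
axis [ 0.765 -0.031 -0.643] tcp [ 0.474  -0.1145  0.1707]
shift mm [ 10.3   6.7 -18.6] turn [ 0.08  1.61 -0.4 ] clock 19.55 F [-0.   0.5 -0.8] grip 0.0134 59.67852830886841
axis [ 0.743 -0.03  -0.669] tcp [ 0.4775 -0.1146  0.1627]
shift mm [ 13.8   6.6 -26.6] turn [ 0.16  3.61 -0.4 ] clock 19.55 F [-0.   0.5 -0.8] grip 0.0134 59.67852830886841
axis [ 0.743 -0.03  -0.669] tcp [ 0.4775 -0.1146  0.1747]
shift mm [ 13.8   6.6 -14.6] turn [ 0.16  3.61 -0.4 ] clock 19.55 F [-0.   0.5 -0.8] grip 0.0134 59.67852830886841
```

Emit:
drive_tool(
  increments=[
    [[5,2,0],[0,0.8,-0.2],0],
    [[3,2,-4],[0,0.8,-0.2],0],
    [[2,2,-5],[0,0,0],0],
    [[0,1,-5],[0,0,0],0],
    [[0,0,-5],[0,0,0],0],
    [[0,0,0],[0,0,0],0],
    [[0,0,0],[0,0,0],0],
  ],
)

```text
clock: 20.13
eef_pos: [0.4723, -0.1137, 0.1686]
tool_rot: [0.018, 0.892, -0.009, 0.451]
ft_force: [-0.0, -0.4, -1.2]
grip_width: 0.013
grasp_force: 59.7
```

Run:
```python
from h import *
goal(14,ang=40,th=3.8); print(get_obs()['joint_pos'].round(3))
```

```text
axis [ 0.765 -0.031 -0.643] tcp [ 0.474  -0.1145  0.1587]
shift mm [ 1.7 -0.8 -9.9] turn [-0.   -0.17  0.01] clock 20.13 F [-0.  -0.4 -1.2] grip 0.013 59.679386615753174
[-0.426 -0.113 -1.087 -0.302  0.307 -0.236]
```

Run:
```python
from h import *
for a in (40,42,44): goal(6,ang=a,th=3.8,dz=6); goal(0,ang=a,th=3.8)
```

```text
axis [ 0.765 -0.031 -0.643] tcp [ 0.4801 -0.1147  0.1596]
shift mm [ 7.8 -1.  -9.1] turn [-0.   -0.17  0.01] clock 20.13 F [-0.  -0.4 -1.2] grip 0.013 59.679386615753174
axis [ 0.765 -0.031 -0.643] tcp [ 0.4847 -0.1149  0.1497]
shift mm [ 12.4  -1.2 -18.9] turn [-0.   -0.17  0.01] clock 20.13 F [-0.  -0.4 -1.2] grip 0.013 59.679386615753174
axis [ 0.743 -0.03  -0.669] tcp [ 0.4834 -0.1149  0.1633]
shift mm [11.1 -1.2 -5.3] turn [0.08 1.82 0.01] clock 20.13 F [-0.  -0.4 -1.2] grip 0.013 59.679386615753174
axis [ 0.743 -0.03  -0.669] tcp [ 0.4879 -0.1151  0.1533]
shift mm [ 15.6  -1.4 -15.3] turn [0.08 1.82 0.01] clock 20.13 F [-0.  -0.4 -1.2] grip 0.013 59.679386615753174
axis [ 0.719 -0.029 -0.695] tcp [ 0.4869 -0.115   0.167 ]
shift mm [14.6 -1.3 -1.6] turn [0.16 3.82 0.01] clock 20.13 F [-0.  -0.4 -1.2] grip 0.013 59.679386615753174
axis [ 0.719 -0.029 -0.695] tcp [ 0.4912 -0.1152  0.1568]
shift mm [ 18.9  -1.5 -11.8] turn [0.16 3.82 0.01] clock 20.13 F [-0.  -0.4 -1.2] grip 0.013 59.679386615753174
```

Emit:
drive_tool(
  increments=[
    [[4,0,0],[0,0.9,0],0],
    [[4,-1,0],[0,0.9,0],0],
    [[3,0,-3],[0,0,0],0],
    [[0,0,-2],[0,0,0],0],
    [[0,0,0],[0,0,0],0],
  ],
)

```text
clock: 20.55
eef_pos: [0.4829, -0.1147, 0.1631]
tool_rot: [0.018, 0.899, -0.01, 0.437]
ft_force: [-0.3, 0.1, -1.3]
grip_width: 0.0131
grasp_force: 59.7
```

Run:
```python
from h import *
goal(0,ang=42,th=3.8); print(get_obs()['joint_pos'].round(3))
w=camera('wrist');mask(w,'casting',.06);mask(w,'casting',.018);mask(w,'stop_block',.057)
```

```text
axis [ 0.743 -0.03  -0.669] tcp [ 0.4879 -0.1151  0.1533]
shift mm [ 5.  -0.4 -9.8] turn [0.06 0.02 0.02] clock 20.55 F [-0.3  0.1 -1.3] grip 0.0131 59.685800671577454
[-0.404 -0.086 -1.047 -0.262  0.282 -0.231]
casting 0.89 [(273, 135, [-124, 37]), (275, 165, [-70, 42]), (269, 188, [-12, 39]), (200, 189, [-8, -44]), (189, 165, [-70, -45]), (194, 133, [-127, -29])]
casting 0.89 [(273, 135, [-61, 42]), (275, 165, [9, 48]), (269, 188, [85, 44]), (200, 189, [89, -65]), (189, 165, [9, -65]), (194, 133, [-65, -44])]
stop_block 0.85 [(278, 137, [-116, 42]), (305, 141, [-110, 67]), (306, 167, [-60, 76]), (293, 209, [73, 78]), (287, 213, [92, 71]), (279, 209, [73, 57]), (273, 185, [-14, 44])]
```

Emit:
drive_tool(
  increments=[
    [[1,0,-3],[0,0,0],0],
    [[1,0,-3],[0,0,0],0],
    [[1,0,-2],[0,0,0],0],
    [[0,0,0],[0,0,0],0],
  ],
)

```text
clock: 21.08
eef_pos: [0.4861, -0.1147, 0.155]
tool_rot: [0.018, 0.899, -0.01, 0.437]
ft_force: [0.2, 0.1, -0.6]
grip_width: 0.0133
grasp_force: 59.7
```

Emit:
drive_tool(
  increments=[
    [[1,0,-1],[0,0,0],0],
    [[1,0,-1],[0,0,0],0],
    [[0,0,0],[0,0,0],0],
  ],
)

```text
clock: 21.33
eef_pos: [0.4887, -0.1149, 0.154]
tool_rot: [0.018, 0.899, -0.01, 0.438]
ft_force: [0.3, -0.4, 0.2]
grip_width: 0.0134
grasp_force: 60.1
```

Run:
```python
from h import *
goal(0,ang=42,th=3.8)
```

```text
axis [ 0.743 -0.03  -0.669] tcp [ 0.4879 -0.1151  0.1533]
shift mm [-0.8 -0.2 -0.7] turn [0.1  0.11 0.01] clock 21.33 F [ 0.3 -0.4  0.2] grip 0.0134 60.112853050231934
```

Emit:
drive_tool(
  increments=[
    [[0.8,0,-0.7],[0,0,0],0],
    [[0.8,0,-0.7],[0,0,0],0],
    [[0,0,0],[0,0,0],0],
  ],
)

```text
clock: 21.58
eef_pos: [0.489, -0.1148, 0.1535]
tool_rot: [0.018, 0.899, -0.01, 0.438]
ft_force: [-25.0, 1.4, 22.6]
grip_width: 0.0135
grasp_force: 64.9
```

Emit:
drive_tool(
  increments=[
    [[0.8,0,-0.7],[0,0,0],0],
    [[0,0,0],[0,0,0],0],
    [[0,0,0],[0,0,0],0],
  ],
)

```text
clock: 21.83
eef_pos: [0.4892, -0.1148, 0.1534]
tool_rot: [0.018, 0.898, -0.01, 0.439]
ft_force: [-38.9, 2.5, 33.3]
grip_width: 0.0136
grasp_force: 67.5
```

Contact is seated and aligned but too hard (51 N), so I'll ease back.

Emit:
drive_tool(
  increments=[
    [[-0.6,0,0.6],[0,0,0],0],
    [[-0.5,0,0.5],[0,0,0],0],
    [[0,0,0],[0,0,0],0],
    [[0,0,0],[0,0,0],0],
  ],
)

```text
clock: 22.17
eef_pos: [0.4891, -0.1149, 0.1537]
tool_rot: [0.018, 0.899, -0.01, 0.438]
ft_force: [-18.1, 0.1, 14.4]
grip_width: 0.0134
grasp_force: 62.7
```

Emit:
drive_tool(
  increments=[
    [[0,0,0],[0,0,0],0],
    [[0,0,0],[0,0,0],0],
    [[0,0,0],[0,0,0],0],
    [[0,0,0],[0,0,0],0],
  ],
)

```text
clock: 22.5
eef_pos: [0.4891, -0.1148, 0.1537]
tool_rot: [0.018, 0.899, -0.01, 0.438]
ft_force: [-16.0, 0.2, 14.5]
grip_width: 0.0134
grasp_force: 62.7
```

Run:
```python
from h import *
goal(0,ang=42,th=3.8)
w=camera('wrist');tip(w);mask(w,'casting',.06);mask(w,'stop_block',.057)
s=camera('scene');mask(s,'casting',.06)
print(get_obs()['ft_force'],get_obs()['ft_torque'])
```

```text
axis [ 0.743 -0.03  -0.669] tcp [ 0.4879 -0.1151  0.1533]
shift mm [-1.2 -0.2 -0.4] turn [0.12 0.18 0.04] clock 22.5 F [-16.    0.2  14.5] grip 0.0134 62.731168270111084
tip px 254.5 159 tool xyz [ 0.0226 -0.0004  0.145 ]
casting 0.91 [(274, 138, [-127, 37]), (276, 169, [-73, 43]), (270, 193, [-11, 40]), (197, 192, [-14, -45]), (187, 170, [-70, -44]), (191, 137, [-128, -29])]
stop_block 0.72 [(258, 156, [-93, 25]), (262, 160, [-85, 29]), (270, 232, [180, 49]), (272, 311, [573953, 30571]), (265, 319, [-5914, -147]), (244, 320, [-5268, 202]), (236, 311, [-11948145, 746489]), (236, 270, [696, -44]), (248, 157, [-91, 16])]
casting 0.73 [(250, 152, [-20, -42]), (258, 155, [-51, -44]), (260, 168, [-101, 13]), (245, 179, [-101, 89]), (232, 161, [-8, 37])]
[-16.67958151   1.3136996   14.14523659] [0.08026593 0.7217439  0.10040945]
```

Run:
```python
from h import *
w=camera('wrist');m=[r for r in silhouettes('casting',w)][0]['region']
g=cv2.cvtColor(w['image'],cv2.COLOR_RGB2GRAY).astype(float)
def fit(cols,rows,z,sgn):
    P=[]
    for u in cols:
        c=cv2.GaussianBlur(g,(3,3),0)[rows[0]:rows[1],u];d=np.diff(c)*sgn;k=int(d.argmax())
        if 0<k<len(d)-1:
            den=d[k-1]-2*d[k]+d[k+1];s=.5*(d[k-1]-d[k+1])/den if den else 0
            P.append(fw(at(w,u,rows[0]+k+.5+s,z)))
    P=np.array(P);ok=np.ones(len(P),bool)
    for _ in range(4):
        a=np.polyfit(P[ok,1],P[ok,0],1);r=P[:,0]-np.polyval(a,P[:,1]);ok=abs(r)<max(1.,2*np.std(r[ok]))
    print('slope deg',np.degrees(np.arctan(a[0])).round(2),'x at y=0',a[1].round(1),ok.sum(),len(P),r[ok].std().round(2))
fit(list(range(195,240)),(160,180),.06,1)     # near top edge (darker face -> lighter top)
fit(list(range(200,262)),(128,146),.018,-1)   # near bottom edge on the bed
u=range(185,262)
for z,r,lab in((.018,(60,110),'board near'),):
    pass
pl=[pix(w,[*wf(-222,y),.018]) for y in(-100,100)];print('board near edge px',np.round(pl))
```

```text
slope deg 0.34 x at y=0 -76.3 45 45 0.52
slope deg 0.3 x at y=0 -65.6 59 62 0.33
board near edge px [[ 32. -24.]
 [397. -24.]]
```

```bash
python3 -c "
from workcell import *
print(get_obs()['ft_force']);print(job_done())"
```

```text
[-17.07317379   1.55535813  14.25811662]
the job is handed in; nothing more can be done
None
```

The job is handed in with the stick still in the gripper, its notch on the casting's near top edge about 20 mm left of the slot, pressing with about 22 N (17 forward, 14 down). The casting sits against the stop and fence (yaw about 0.3°), but the press briefly peaked at 51 N before I eased it, and no verdict was shown.

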